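Load a micro-tube rack up the ramp of a tilted rack reader, home on its top stop

ROBOT

A 6-joint arm with a two-finger parallel gripper is mounted at the origin on a cart in front of the work surface, level with it; the furniture and walls round the work are solid. World frame = base frame: x ahead of the robot, y to its left, z up, the work surface at z = 0. Lengths are in mm, angles in rad, forces in N, time in s.
With the tool pointing down it reaches from about 325 to 850 mm from the base axis. Payload 15.5 kg.
Tool frame: the origin (TCP) lies midway between the tips of the shut fingers; the grasp point (between the pads) lies 19 mm behind it (robot.tcp_to_grasp is the distance from the TCP to the grasp point, in mm); x points along the fingers, y is the direction in which the jaws open and shut, and the axes are right-handed (so a half turn about x gives the same grasp; the last joint's range is limited). The gripper opens to 91 mm and grips with 3 to 60 N. Pads are 32 mm wide; open, the fingers measure 118 mm over their backs; the gripper's body (76 mm by 178 mm) begins 60 mm behind the grasp point.
Start: joints at [-1.353, 0.494, 1.345, -0, 1.302, -0.096], TCP at [192.923, -594.48, 213.915] pointing down, gripper open.
Joint ranges: [-2.91, 2.91], [-0.82, 2.16], [0.22, 2.67], [-1.22, 4.37], [0.12, 2.79], [-3.08, 3.08]. Speed limits (rad/s): [1.89, 1.89, 2.57, 3.01, 3.01, 3.01].

INTERFACE

Orientations are given as a unit quaternion [w, x, y, z].
In Python, from plant import status, grab_frame, robot gives the robot as it stands. The module is installed in compiled form; this text tells all that it offers.
- The arm moves only by the tool apply_moves, never from a script. Its argument "moves" is a list of rows, each a list of 7 numbers: the shift along the tool's x, y, z in m, then the turn, a rotation vector about the tool's x, y, z in rad, then the opening, from 0 (shut) to 1 (fully open). In form: [[x, y, z, wx, wy, wz, gripper], ...]. A call has 1 to 20 rows; each row shifts and turns the commanded pose from where the row before left it, along the tool's axes as they then stand; what a row does not reach is not made up. A row lasts 1/8 s, in which the tool goes at most 62.5 mm and 10.7 degrees, less where a joint would pass 70% of its speed; a pose out of reach is approached as far as the arm can. A call with a gripper value outside its range is refused whole. The fingers move at their own pace and stop on an object; the grip force is fixed at half the most. Time passes only in rows, so rows that do not move let the fingers close. It gives the time, the measured TCP pose, the force and the opening at its end, in the units of the state.
- status.sense(): the state, without advancing time (a new reading comes with each control period).
- grab_frame(name): name is "scene" or "top" or "wrist"; returns a dict with "img" (420x560x3 uint8, blue, green, red), "depth" (420x560 float32, mm along the optical axis (not along the pixel's ray), 0 where there is no reading), "fx", "fy", "cx", "cy" (pixels), "world_to_cam" (4x4, takes a point from world to camera coordinates). Camera axes: x right, y up, looking along -z (the intrinsics and any distortion apply to the point x, -y, -z); pixel columns grow to the right and rows downward; lengths in mm; the calibration is good to about 2 mm. The wrist camera is an equidistant fisheye: a pixel r from the principal point sees the ray r / f radians off the axis. A picture is of the moment at which its call begins.
- robot.sign_off(): hands the job in, once; it reports no verdict.
The state is a dict: "t": time; "joint_positions": joint angles; "qd": joint speeds; "tau": joint torques, N m; "position": TCP position; "eef_rot": TCP orientation; "contact_force": force on the tool from outside, world axes, zero at the start; "ft_torque": the same for the moment, N m; "finger_gap": finger opening in mm.
Only numpy, scipy, OpenCV 4.12 (cv2) and the standard library are available. Lean on these libraries where they do the work, as an engineer would, in place of code of your own. Each camera call takes 0.05 s, during which the arm holds its last target. There are 200 camera calls.

TASK

Load the white slotted micro-tube rack into the tilted rack reader: set it lengthwise on the foot of the ramp between the guide rails, short of the two sprung rollers, then push it up under the hood until it rests against the hidden top stop with the rollers closed behind its tail, and leave it held there. Feel for the stop rather than ram it (no more than 20 newtons on it), set the rack down gently, keep it upright, and leave the other things on the bench where they are.

Things in the scene. Friction and masses are not known exactly. Their poses are not given: they have to be found in the camera images.
- ramp: Sloping aluminium deck of the rack reader, a fixed wedge-shaped unit 290 x 96 mm, 95 mm high at its back. Origin on the deck's surface and centre line, under the hood's front edge (mouth). x points up the slope (0.14 rad above level), y left of that, z square to the deck. The deck is flat, z = 0, from x = -0.20 (foot) to +0.09, and 96 mm wide.
- ramp_rails (a point): Point on the deck's centre line midway along the straight part of the two white guide rails (x = -0.092 in the ramp's frame). Rails 12 mm high, 5 mm thick, 48 mm apart inside from x = -0.122 to -0.062; below that they splay to 66 mm apart at x = -0.198, a funnel for the rack.
- roller_zone (a point): Mid-point (12 mm above the deck, x = -0.039) of where the pair of black sprung rollers can be: 12 mm across, 6 to 19 mm above the deck, 38 mm apart inside, axes 91.5 mm below the stop and moving with its setting (x = -0.0565 to -0.0215). The rack's front forces them apart with 4 to 7 N in all; then 1 to 2 N slides it; behind its tail they close, draw it up the last 2 mm and hold it.
- head: White hood over the top of the deck, 98 mm wide, from x = 0 to 0.09 in the ramp's frame; roof 33 mm above the deck inside, 43 mm outside; passage 50 mm wide, flared at the mouth. Out of sight in it is the top stop, a stiff rubber buffer (12 N per mm), set by a screw 35 to 70 mm beyond the mouth: feel for it. A home rack sticks out 18 to 53 mm. Over 20 N on the stop (rollers' 5 N included) is too much.
- rack_center (a point): The white slotted micro-tube rack, an open-topped tray 44 mm (its x) by 88 mm (its y) by 29 mm high, 110 to 210 g; the point is its centre, 14.5 mm above its flat underside. Both ends are alike: its long axis goes along the ramp's x, either way round. It can be gripped across its 44 mm, and pushed on its flat 44 x 29 mm end wall.
- slide_pack: Bystander: closed white carton of microscope slides, 30 x 80 x 28 mm. Origin at the centre of its underside.
- dropper_oil: Bystander: small brown dropper bottle, 26 mm across, 66 mm high. Origin at the centre of its underside.
- sample_cup: Bystander: white sample cup with a lid, 43 mm across, 55 mm high. Origin at the centre of its underside.
- tape_roll: Bystander: roll of tape lying flat, 68 mm across, 19 mm high. Origin at the centre of its underside.
- forceps: Bystander: steel forceps lying flat, 138 x 19 x 9 mm. Origin at the centre of its underside.
Mind the look-alikes: they are no part of the job. What is shaped like the part that bears rack_center but blue, green or orange is not meant.

How it is judged:
By the outcome, as a careful person would: the job done as asked, in the order asked, and still so for the second after the job is handed in, with the robot touching nothing.
It also fails if it takes over 58 s, if anything falls off the work surface, if the arm or the gripper's body presses on something with over 40 N, if the wrist force passes 120 N, or if a joint passes its speed limit or range.

## Working session

There is one attempt and no reset: what is moved stays moved. The work goes in short steps, Python scripts to look and compute and a tool call to move; the robot and the scene stay as the last step left them, time stands still between calls to the robot, and variables do not carry over. Pictures are saved under pics/ and viewed, about 8 in all and at most 12, crops included, and the job is handed in when it is done.

Besides the shell and the picture viewer there is one more tool, called after "Call:" as name(argument=value, ...), one argument or row to a line, values as JSON. apply_moves: Moves the arm, as the interface text tells. Its arguments: {"type":"object","properties":{"moves":{"type":"array"}},"required":["moves"]}

```bash
mkdir -p pics; cat > h.py <<'E'
import numpy as np, cv2
from plant import status, grab_frame, robot
def snap(n,f): 
    d=grab_frame(n); cv2.imwrite(f'pics/{f}.png',d['img']); np.savez(f'{f}.npz',**{k:np.array(v) for k,v in d.items()}); return d
def load(f): return np.load(f'{f}.npz')
def w(d,u,v,z=None,win=1):
    M=np.array(d['world_to_cam']);Mi=np.linalg.inv(M)
    r=np.array([(u-d['cx'])/d['fx'],-(v-d['cy'])/d['fy'],-1.])
    if z is None:
        p=d['depth'][int(v)-win:int(v)+win+1,int(u)-win:int(u)+win+1]; p=p[p>0]; s=np.median(p)
    else:
        o=Mi[:3,3];q=Mi[:3,:3]@r; s=(z-o[2])/q[2]
    return (Mi@np.append(r*s,1))[:3]
E
python3 - <<'E'
from h import *
a=snap('scene','s0');b=snap('top','t0')
cv2.imwrite('pics/st.png',cv2.resize(np.vstack([a['img'],b['img']]),None,fx=.71,fy=.71))
print(status.sense())
for d in(a,b): print(d['fx'],d['cx'],d['cy'],np.linalg.inv(d['world_to_cam']).round(3))
E
```

```text
{'t': 0.1, 'joint_positions': array([-1.35247754e+00,  4.94121096e-01,  1.34601851e+00, -3.67084888e-06,
        1.30253018e+00, -9.54868830e-02]), 'qd': array([-0.00101336, -0.0015985 , -0.00200499,  0.00130617, -0.00042443,
       -0.00016018]), 'tau': array([ 2.48517252e-03, -8.80239630e+01, -3.82544911e+01,  7.10518775e-02,
        4.82166326e-02, -2.35341491e-05]), 'position': array([ 192.86430063, -594.15642958,  213.41503544]), 'eef_rot': array([-0.11011269, -0.69839589, -0.11087274,  0.69844514]), 'contact_force': array([-1.01274331,  0.29316483,  0.40451367]), 'ft_torque': array([-0.01736405,  0.01934474,  0.00520835]), 'finger_gap': 91.02050811824381}
451.832276747539 276.66615097399307 217.05891620970078 [[ 5.80000e-02  6.85000e-01 -7.27000e-01 -4.41857e+02]
 [-9.98000e-01  4.10000e-02 -4.10000e-02 -3.20084e+02]
 [ 2.00000e-03  7.28000e-01  6.86000e-01  9.65748e+02]
 [ 0.00000e+00  0.00000e+00  0.00000e+00  1.00000e+00]]
434.9277748440144 282.53926693902787 209.77853033304606 [[ 5.000000e-03  9.830000e-01 -1.810000e-01  2.701400e+02]
 [-1.000000e+00  1.100000e-02  3.000000e-02 -2.356080e+02]
 [ 3.100000e-02  1.810000e-01  9.830000e-01  1.336913e+03]
 [ 0.000000e+00  0.000000e+00  0.000000e+00  1.000000e+00]]
```

View pics/t0.png

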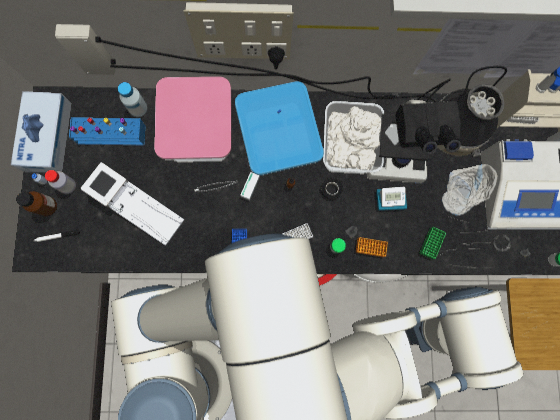

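View pics/s0.png

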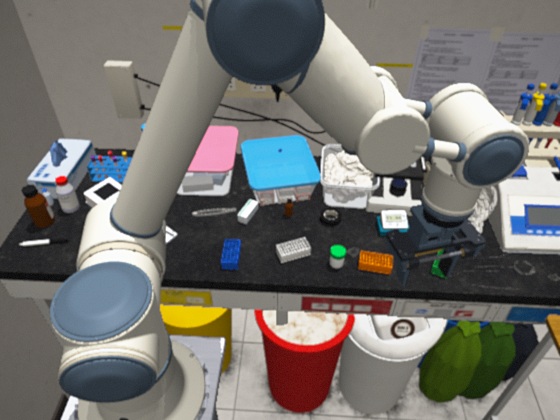

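The top view shows these candidates: white rack (299,233), and blue (240,236), orange (373,246) and green (433,243) look-alikes. The slide carton (249,186) is white too, but it's closed. I choose the white slotted one; in the scene view it's at (293,250). The ramp runs from its hood at (103,183) to its foot near (170,232) in the top view.

```bash
python3 - <<'E'
from h import *
a=load('s0');b=load('t0')
def crop(d,x,y,wd,hh,s): return cv2.resize(d['img'][y:y+hh,x:x+wd],None,fx=s,fy=s,interpolation=cv2.INTER_CUBIC)
A=crop(a,263,225,60,50,6)  #360x300
B=crop(b,70,155,125,100,6) #750x600
cv2.imwrite('pics/cB.png',B)
cv2.imwrite('pics/cA.png',A)
# ramp fit from depth in top view
pts=[]
for v in range(155,250):
  for u in range(75,190):
    if b['depth'][v,u]>0:
      p=w(b,u,v,win=0); pts.append([u,v,*p])
np.save('ramp.npy',np.array(pts))
P=np.array(pts)
for v in range(160,250,8):
  print(v,[ (u,int(P[(P[:,0]==u)&(P[:,1]==v)][0,4])) if len(P[(P[:,0]==u)&(P[:,1]==v)]) else None for u in range(80,190,8)])
for u,v in[(299,233),(293,230)]: print(w(b,u,v))
E
```

```text
160 [(80, 1), (88, 0), (96, 0), (104, 0), (112, -2), (120, 4), (128, -4), (136, -4), (144, -3), (152, -5), (160, 1), (168, 2), (176, 37), (184, 34)]
168 [(80, -4), (88, -2), (96, 88), (104, 86), (112, 0), (120, 5), (128, -1), (136, 1), (144, -1), (152, 4), (160, 0), (168, -5), (176, 2), (184, 0)]
176 [(80, -2), (88, 72), (96, 91), (104, 87), (112, 82), (120, 82), (128, -2), (136, 0), (144, -5), (152, -1), (160, -2), (168, -3), (176, -2), (184, -4)]
184 [(80, 0), (88, 88), (96, 85), (104, 84), (112, 77), (120, 85), (128, 52), (136, 0), (144, -1), (152, 1), (160, -3), (168, 4), (176, 0), (184, -4)]
192 [(80, -1), (88, 88), (96, 87), (104, 80), (112, 83), (120, 35), (128, 30), (136, 35), (144, 27), (152, -6), (160, -2), (168, 2), (176, 0), (184, 0)]
200 [(80, -6), (88, 3), (96, 1), (104, 82), (112, 39), (120, 34), (128, 31), (136, 27), (144, 41), (152, 28), (160, -1), (168, -1), (176, 1), (184, 1)]
208 [(80, -1), (88, 0), (96, -2), (104, -2), (112, 39), (120, 34), (128, 25), (136, 29), (144, 27), (152, 20), (160, 22), (168, 1), (176, 0), (184, 2)]
216 [(80, 3), (88, 2), (96, 6), (104, 0), (112, -4), (120, -1), (128, 33), (136, 35), (144, 23), (152, 20), (160, 17), (168, 13), (176, 11), (184, -2)]
224 [(80, 0), (88, -4), (96, -3), (104, 0), (112, 2), (120, -1), (128, 0), (136, 18), (144, 21), (152, 19), (160, 17), (168, 15), (176, 13), (184, 0)]
232 [(80, -4), (88, -2), (96, -1), (104, 0), (112, 0), (120, -4), (128, 3), (136, 2), (144, 2), (152, 20), (160, 15), (168, 8), (176, 1), (184, -3)]
240 [(80, -4), (88, -1), (96, -4), (104, -2), (112, -3), (120, 0), (128, 5), (136, -3), (144, -2), (152, -1), (160, 15), (168, 4), (176, -1), (184, 0)]
248 [(80, -2), (88, -1), (96, -7), (104, 1), (112, 0), (120, -1), (128, 3), (136, -1), (144, 2), (152, -6), (160, 0), (168, -1), (176, 2), (184, -2)]
[ 443.04444975 -326.64823453    8.75971219]
[ 451.15531668 -307.72723828   16.25304009]
```

View pics/cA.png

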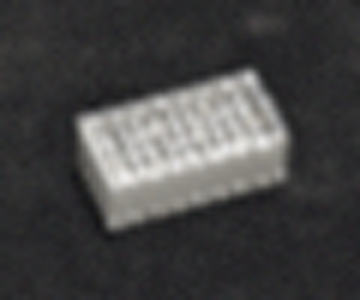

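View pics/cB.png

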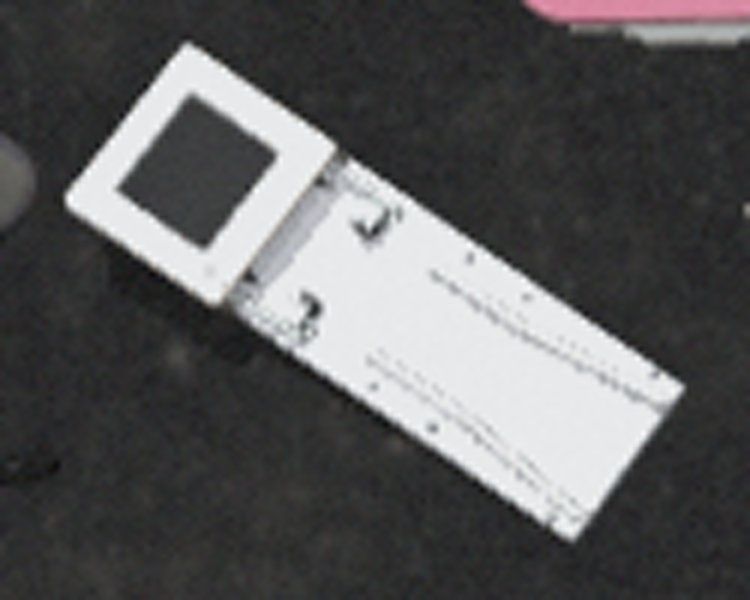

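The crops show the white slotted rack, long axis slightly tilted, with top corners at about (80,120), (250,72), (288,140) and (110,185) in the crop. In the ramp crop, the foot corners are (685,387) and (572,540), the hood top corners are (335,150), (222,303), (187,43) and (68,200), and the rollers are near (375,225) and (310,310).

```bash
cat > fit.py <<'E'
from h import *
from scipy.optimize import least_squares
def proj(d,p):
    M=np.array(d['world_to_cam']); c=M[:3,:3]@p+M[:3,3]; return np.array([d['cx']+d['fx']*c[0]/-c[2], d['cy']-d['fy']*c[1]/-c[2]])
S=np.sin(.14);C=np.cos(.14)
def ramp2w(q,r): # q=(x,y,yaw,z0) r in mm
    c,s=np.cos(q[2]),np.sin(q[2]); X=r[0]*C-r[2]*S; Z=r[0]*S+r[2]*C
    return np.array([q[0]+c*X-s*r[1],q[1]+s*X+c*r[1],39.8+Z])
E
python3 - <<'E'
from fit import *
a=load('s0');b=load('t0')
kb={(-200,-48,0):(685,387),(-200,48,0):(572,540),(0,-49,43):(335,150),(0,49,43):(222,303),(90,-49,43):(187,43),(90,49,43):(68,200)}
def e(q): return np.ravel([proj(b,ramp2w(q,np.array(k,float)))-(np.array(v)/6-.42+[70,155]) for k,v in kb.items()])
r=least_squares(e,[500,100,0.9]); print('ramp',r.x.round(3),r.fun.round(2))
q=r.x
for uv in[(375,225),(310,310)]:
    u,v=np.array(uv)/6-.42+[70,155]
    p=w(b,u,v,39.8-5.5+15); dx=p[:2]-q[:2];print('roller',p.round(1),(dx@[np.cos(q[2]),np.sin(q[2])]).round(1),(dx@[-np.sin(q[2]),np.cos(q[2])]).round(1))
pt=[np.array(t)/6-.42+[263,225] for t in[(80,120),(250,72),(288,140),(110,185)]]
P=np.array([w(a,u,v,29) for u,v in pt]); print('rack',P.round(1),P.mean(0).round(1),[np.linalg.norm(P[i]-P[(i+1)%4]).round(1) for i in range(4)])
for i,j in((1,0),(2,3),): dd=P[j]-P[i];print(np.arctan2(dd[1],dd[0]))
# depth check
for uv in[(180,130),(140,150),(230,110)]:
    u,v=np.array(uv)/6+[263,225]; print(w(a,u,v).round(1))
E
```

```text
ramp [551.587 217.689   0.986] [ 0.42  0.01  0.41  0.43  1.24 -0.78 -0.74  0.8   0.07 -0.67 -1.34  0.13]
roller [556.7 177.8  49.3] -30.4 -26.3
roller [513.1 206.8  49.3] -30.3 26.1
rack [[ 436.9 -269.1   29. ]
 [ 473.4 -349.    29. ]
 [ 429.9 -367.4   29. ]
 [ 396.6 -285.4   29. ]] [ 434.2 -317.7   29. ] [np.float64(87.9), np.float64(47.3), np.float64(88.5), np.float64(43.4)]
1.9996465671622776
1.9558421181895798
[ 445.9 -317.7   13.8]
[ 427.4 -299.3   18.6]
[ 456.3 -341.3   18.3]
```

```bash
cat >> fit.py <<'E'
from scipy.spatial.transform import Rotation as Ro
def cur():
    s=status.sense(); q=s['eef_rot']; return s,np.array(s['position']),Ro.from_quat([*q[1:],q[0]])
def tool(jaw,tilt_dir=None):  # jaw: world yaw of tool y; tilt_dir: ramp yaw
    x=np.array([0,0,-1.])
    if tilt_dir is not None: x=np.array([S*np.cos(tilt_dir),S*np.sin(tilt_dir),-C])
    y=np.array([np.cos(jaw),np.sin(jaw),0.]); y-=x*(x@y); y/=np.linalg.norm(y)
    return Ro.from_matrix(np.stack([x,y,np.cross(x,y)],1))
def plan(pos,R):
    s,p,R0=cur(); rv=(R0.inv()*R).as_rotvec()
    print('turn',rv.round(4),'deg',np.degrees(np.linalg.norm(rv)).round(1),'| shift after turn (m, new tool axes)',(R.inv().apply(pos-p)/1000).round(4),'| before turn',(R0.inv().apply(pos-p)/1000).round(4))
E
python3 - <<'E'
from fit import *
s,p,R=cur(); print(R.as_matrix().round(3))
for j in(.41,.41-np.pi): plan(np.array([434.,-318,130]),tool(j))
for j in(.986+np.pi/2,.986-np.pi/2): print((R.inv()*tool(j)).as_rotvec().round(3))
E
```

```text
[[-0.     0.309 -0.951]
 [ 0.001 -0.951 -0.309]
 [-1.    -0.001 -0.   ]]
turn [-1.667e+00 -1.000e-03  7.000e-04] deg 95.5 | shift after turn (m, new tool axes) [ 0.0834  0.3312 -0.1571] | before turn [ 0.0836 -0.1881 -0.3146]
turn [1.4746e+00 7.0000e-04 9.0000e-04] deg 84.5 | shift after turn (m, new tool axes) [ 0.0834 -0.3312  0.1571] | before turn [ 0.0836 -0.1881 -0.3146]
[2.469e+00 1.000e-03 1.000e-03]
[-0.672 -0.     0.001]
```

Call:
apply_moves(
  moves=[
    [0.0064, -0.0188, -0.0315, 0, 0, 0, 1],
    [0.0064, -0.0188, -0.0315, 0, 0, 0, 1],
    [0.0064, -0.0188, -0.0315, 0, 0, 0, 1],
    [0.0064, -0.0188, -0.0315, 0, 0, 0, 1],
    [0.0064, -0.0188, -0.0315, 0, 0, 0, 1],
    [0.0064, -0.0188, -0.0315, 0, 0, 0, 1],
    [0.0064, -0.0188, -0.0315, 0, 0, 0, 1],
    [0.0064, -0.0188, -0.0315, 0, 0, 0, 1],
    [0.0064, -0.0188, -0.0315, 0, 0, 0, 1],
    [0.0064, -0.0188, -0.0315, 0, 0, 0, 1],
    [0, 0, 0, -0.167, 0, 0, 1],
    [0, 0, 0, -0.167, 0, 0, 1],
    [0, 0, 0, -0.167, 0, 0, 1],
    [0, 0, 0, -0.167, 0, 0, 1],
    [0, 0, 0, -0.167, 0, 0, 1],
    [0, 0, 0, -0.167, 0, 0, 1],
    [0, 0, 0, -0.167, 0, 0, 1],
    [0, 0, 0, -0.167, 0, 0, 1],
    [0, 0, 0, -0.167, 0, 0, 1],
    [0, 0, 0, -0.167, 0, 0, 1],
  ],
)

```text
t: 2.6
position: [434.4, -318.3, 149.7]
eef_rot: [0.593, 0.385, 0.593, -0.385]
contact_force: [0.6, 0.5, -0.3]
finger_gap: 91.2
```

```bash
python3 - <<'E'
from fit import *
d=snap('wrist','w1'); 
s,p,R=cur(); print(p,R.as_matrix().round(3),s['contact_force'])
print(d['fx'],d['cx'],d['cy'],np.linalg.inv(d['world_to_cam']).round(3))
E
```

```text
[ 434.35153384 -318.31272704  149.69418786] [[-0.     0.91   0.415]
 [ 0.     0.415 -0.91 ]
 [-1.    -0.    -0.001]] [ 0.5758585  -0.61318188  0.24046669]
325.19226210127806 281.86467930251195 209.42756850472114 [[ 9.14000e-01 -3.88000e-01 -1.17000e-01  4.01338e+02]
 [ 4.06000e-01  8.75000e-01  2.64000e-01 -2.43398e+02]
 [-1.00000e-03 -2.89000e-01  9.57000e-01  3.20054e+02]
 [ 0.00000e+00  0.00000e+00  0.00000e+00  1.00000e+00]]
```

View pics/w1.png

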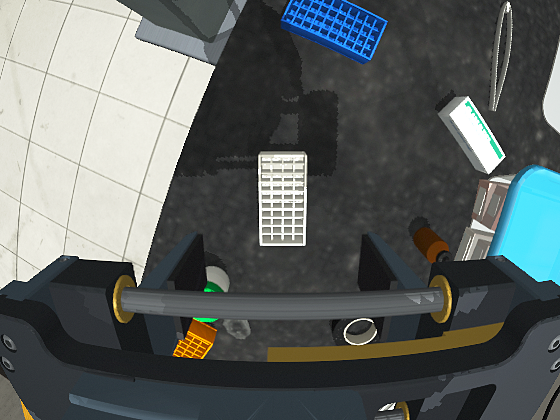

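The wrist view shows the white rack alone and clear between the fingers, with top corners at about (259,158), (306,158), (307,245) and (260,245).

```bash
cat >> fit.py <<'E'
def wf(d,u,v,z):
    M=np.linalg.inv(np.array(d['world_to_cam'])); a=np.array([(u-d['cx'])/d['fx'],(v-d['cy'])/d['fy']]); t=np.linalg.norm(a); k=np.sin(t)/t if t>0 else 1
    r=M[:3,:3]@np.array([a[0]*k,-a[1]*k,-np.cos(t)]); o=M[:3,3]; return o+r*(z-o[2])/r[2]
def pf(d,p):
    M=np.array(d['world_to_cam']); c=M[:3,:3]@p+M[:3,3]; n=np.hypot(c[0],c[1]); t=np.arctan2(n,-c[2])
    return np.array([d['cx']+d['fx']*t*c[0]/n, d['cy']-d['fy']*t*c[1]/n])
E
python3 - <<'E'
from fit import *
d=load('w1'); s,p,R=cur()
g=cv2.cvtColor(d['img'],cv2.COLOR_BGR2GRAY); m=(g>150).astype(np.uint8); m[:, :240]=0; m[:,330:]=0; m[:140]=0; m[255:]=0
m=cv2.morphologyEx(m,cv2.MORPH_CLOSE,np.ones((9,9)))
ct=max(cv2.findContours(m,0,1)[0],key=cv2.contourArea); print(cv2.minAreaRect(ct))
P=np.array([wf(d,*t,29) for t in[(259,158),(306,158),(307,245),(260,245)]]); print(P.round(1),P.mean(0).round(1),[np.linalg.norm(P[i]-P[(i+1)%4]).round(1) for i in range(4)])
for i,j in((1,2),(0,3)): dd=P[i]-P[j];print(np.arctan2(dd[1],dd[0]))
print(pf(d,p),pf(d,np.array([p[0],p[1],29])))
im=d['img'].copy()[130:270,230:340]; cv2.imwrite('pics/w1c.png',cv2.resize(im,None,fx=4,fy=4,interpolation=cv2.INTER_CUBIC))
E
```

```text
((282.0, 198.5), (93.0, 48.0), 90.0)
[[ 398.3 -287.9   29. ]
 [ 437.1 -270.7   29. ]
 [ 473.8 -346.9   29. ]
 [ 432.  -365.4   29. ]] [ 435.3 -317.7   29. ] [np.float64(42.3), np.float64(84.6), np.float64(45.7), np.float64(84.5)]
2.0203650661938446
1.9805667914461154
[281.68310216 259.78623197] [281.82789905 203.27618514]
```

View pics/w1c.png

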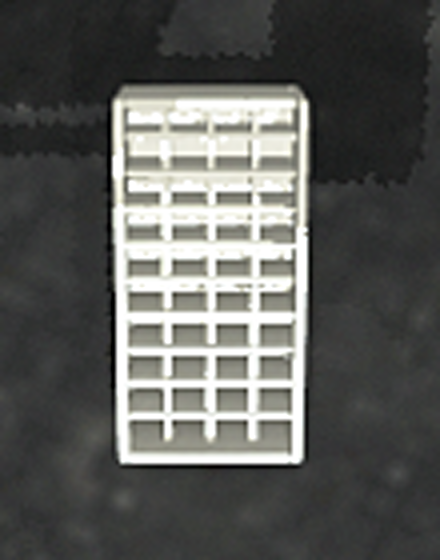

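The crop confirms the rack is square with the jaws and centred within about 1–2 mm (corners (115,97), (308,97), (119,464), (302,464) in the crop). I'll descend to a TCP height of 14.5 mm so the fingertips later clear the 12 mm rails, then grip.

Call:
apply_moves(
  moves=[
    [0.03, 0, -0.0015, 0, 0, 0, 1],
    [0.03, 0, 0, 0, 0, 0, 1],
    [0.03, 0, 0, 0, 0, 0, 1],
    [0.025, 0, 0, 0, 0, 0, 1],
    [0.015, 0, 0, 0, 0, 0, 1],
    [0.005, 0, 0, 0, 0, 0, 1],
    [0, 0, 0, 0, 0, 0, 1],
    [0, 0, 0, 0, 0, 0, 0],
    [0, 0, 0, 0, 0, 0, 0],
    [0, 0, 0, 0, 0, 0, 0],
    [0, 0, 0, 0, 0, 0, 0],
    [0, 0, 0, 0, 0, 0, 0],
    [0, 0, 0, 0, 0, 0, 0],
    [0, 0, 0, 0, 0, 0, 0],
  ],
)

```text
t: 4.4
position: [433.9, -317.0, 15.0]
eef_rot: [0.592, 0.387, 0.592, -0.387]
contact_force: [0.1, 0.9, 1.8]
finger_gap: 44.0
```

Gripped at 44.0 mm. I'll lift it and plan the transfer.

Call:
apply_moves(
  moves=[
    [-0.01, 0, 0, 0, 0, 0, 0],
    [-0.03, 0, 0, 0, 0, 0, 0],
    [-0.04, 0, 0, 0, 0, 0, 0],
    [-0.04, 0, 0, 0, 0, 0, 0],
    [0, 0, 0, 0, 0, 0, 0],
  ],
)

```text
t: 5.03
position: [435.1, -318.1, 138.1]
eef_rot: [0.594, 0.387, 0.59, -0.387]
contact_force: [-1.5, 0.1, -0.4]
finger_gap: 43.5
```

```bash
python3 - <<'E'
from fit import *
s,p,R=cur(); print(p,s['finger_gap'],s['contact_force'])
q=[551.6,217.7,.986]
plan(ramp2w(q,np.array([-148,0,85.])),tool(.986-np.pi/2,.986)); print(ramp2w(q,np.array([-148,0,85.])))
plan(p,tool(.986-np.pi/2))
E
```

```text
[ 435.14871008 -318.13721572  138.07252788] 43.52465411953698 [-1.46201632  0.12052456 -0.40107417]
turn [0.9965 0.1316 0.0654] deg 57.7 | shift after turn (m, new tool axes) [ 0.0836 -0.1987 -0.3444] | before turn [ 0.0334  0.1886 -0.3583]
[464.15126738  85.61124343 103.31597871]
turn [ 0.9979  0.0034 -0.0045] deg 57.2 | shift after turn (m, new tool axes) [0. 0. 0.] | before turn [0. 0. 0.]
```

Call:
apply_moves(
  moves=[
    [0, 0.0157, -0.0299, 0, 0, 0, 0],
    [0, 0.0157, -0.0299, 0, 0, 0, 0],
    [0, 0.0157, -0.0299, 0, 0, 0, 0],
    [0, 0.0157, -0.0299, 0, 0, 0, 0],
    [0, 0.0157, -0.0299, 0, 0, 0, 0],
    [0, 0.0157, -0.0299, 0, 0, 0, 0],
    [0, 0.0157, -0.0299, 0, 0, 0, 0],
    [0, 0.0157, -0.0299, 0, 0, 0, 0],
    [0, 0.0157, -0.0299, 0, 0, 0, 0],
    [0, 0.0157, -0.0299, 0, 0, 0, 0],
    [0, 0.0157, -0.0299, 0, 0, 0, 0],
    [0, 0.0157, -0.0299, 0, 0, 0, 0],
    [0, 0, 0, 0.125, 0.0164, 0.0082, 0],
    [0, 0, 0, 0.125, 0.0164, 0.0082, 0],
    [0, 0, 0, 0.125, 0.0164, 0.0082, 0],
    [0, 0, 0, 0.125, 0.0164, 0.0082, 0],
    [0, 0, 0, 0.125, 0.0164, 0.0082, 0],
    [0, 0, 0, 0.125, 0.0164, 0.0082, 0],
    [0, 0, 0, 0.125, 0.0164, 0.0082, 0],
    [0, 0, 0, 0.125, 0.0164, 0.0082, 0],
  ],
)

```text
t: 7.52
position: [461.9, 87.1, 134.3]
eef_rot: [0.306, 0.665, 0.357, -0.58]
contact_force: [0.3, -0.8, -1.3]
finger_gap: 43.7
```

```bash
python3 - <<'E'
from fit import *
d=snap('wrist','w2'); t=snap('top','t2')
s,p,R=cur(); print(p,R.as_matrix().round(3),s['finger_gap'],s['contact_force'])
q=[551.6,217.7,.986]
plan(ramp2w(q,np.array([-148,0,85.])),tool(.986-np.pi/2,.986))
for r in[(-200,-48,0),(-200,48,0),(-122,-24,12),(-122,24,12),(-62,-24,12),(-62,24,12),(0,-49,43),(0,49,43)]: print(r,pf(d,ramp2w(q,np.array(r,float))).round(1))
E
```

```text
[461.60822953  87.06226216 134.3946034 ] [[ 0.072  0.831 -0.552]
 [ 0.12  -0.557 -0.822]
 [-0.99  -0.007 -0.14 ]] 43.57472363593262 [-0.6567495   0.75421036 -1.44093993]
turn [-0.0067  0.      0.0057] deg 0.5 | shift after turn (m, new tool axes) [0.0308 0.0029 0.0041] | before turn [0.0308 0.0031 0.0041]
(-200, -48, 0) [334.5 259.8]
(-200, 48, 0) [236.6 260.5]
(-122, -24, 12) [312.9 184.4]
(-122, 24, 12) [257.4 184.9]
(-62, -24, 12) [313.4 114.5]
(-62, 24, 12) [255.7 115. ]
(0, -49, 43) [349.8  35.1]
(0, 49, 43) [218.   36.1]
```

View pics/w2.png

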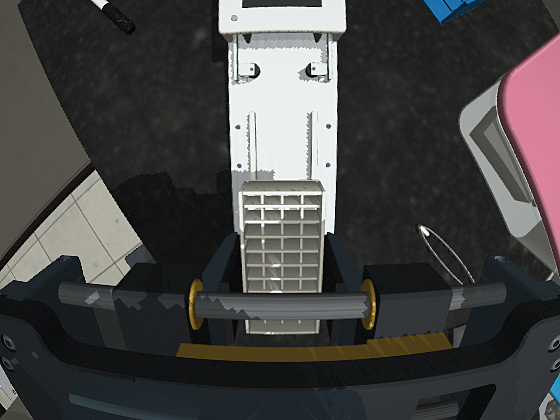

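The wrist view shows the rack held level with the deck. The hood front edge is at row ~34, the rollers are at (252,70) and (317,70), and the rails run near columns 252 and 313. I'll enlarge it to refine the ramp pose.

```bash
python3 - <<'E'
from fit import *
d=load('w2'); im=d['img'][20:185,205:360]; im=cv2.resize(im,None,fx=3.6,fy=3.6,interpolation=cv2.INTER_CUBIC)
im=(255*(im/255.)**2).astype(np.uint8)
cv2.imwrite('pics/w2c.png',im); print(im.shape)
E
```

```text
(594, 558, 3)
```

View pics/w2c.png

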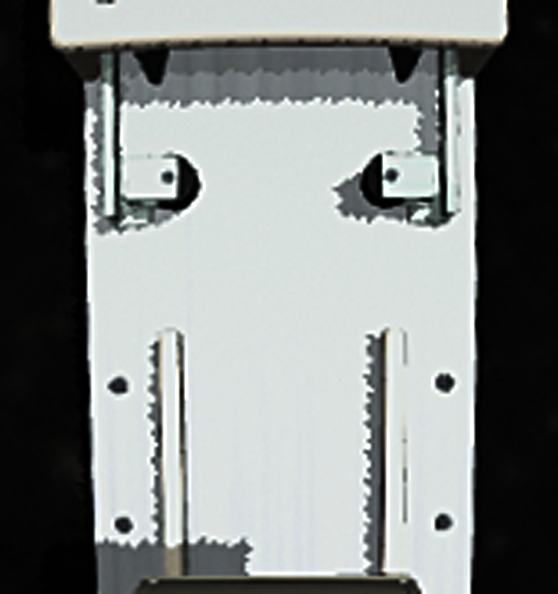

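```bash
python3 - <<'E'
from fit import *
d=load('w2')
F=lambda U,V:np.array([205+U/3.6-.36,20+V/3.6-.36])
K=[((-62,24,12),F(185,330),1,1),((-62,-24,12),F(386,330),1,1),((0,49,43),F(52,42),1,1),((0,-49,43),F(506,42),1,1)]
E_=[(48,0,F(88,330)),(-48,0,F(474,330)),(48,0,F(95,500)),(-48,0,F(472,500)),(24,12,F(185,560)),(-24,12,F(386,560))]
from scipy.optimize import brentq
def e(q,f=None):
    qq=q[:3]; o=np.array([0,0,q[3]]); r=[]
    for k,uv,a,b in K: r+=list(pf(d,ramp2w(qq,np.array(k,float))+o)-uv)
    for y,z,uv in E_:
        x=brentq(lambda x:pf(d,ramp2w(qq,np.array([x,y,z],float))+o)[1]-uv[1],-160,-1); r.append(pf(d,ramp2w(qq,np.array([x,y,z],float))+o)[0]-uv[0])
    return np.array(r+[q[3]/4])
r=least_squares(e,[551.6,217.7,.986,0],x_scale=[1,1,.01,1],diff_step=1e-4); q=r.x; print(q.round(3),r.fun.round(2))
o=np.array([0,0,q[3]])
for U,V in((188,184),(374,184)):
    s=least_squares(lambda t:pf(d,ramp2w(q[:3],np.array([t[0],t[1],19]))+o)-F(U,V),[-40,0]); print('roller',s.x.round(1))
# rack in hand: front upper corners and centre, seen in w2 picture
s,p,R=cur()
for uv in[(240,190),(326,190),(245,333),(322,333)]:
    c=least_squares(lambda t:pf(d,p+R.apply([-14,t[0],t[1]]))-uv,[0,0]); print('tool yz of rack top corner',c.x.round(1))
for qq in (q,[*( (q[:3]+np.array([551.6,217.7,.986]))/2),q[3]/2]):
    plan(ramp2w(qq[:3],np.array([-148,0,85.]))+[0,0,qq[3]],tool(qq[2]-np.pi/2,qq[2]))
E
```

```text
[553.339 222.181   0.985  -4.86 ] [-1.12 -0.96 -0.38 -1.37 -1.02  1.6   1.74  0.56  0.25  0.8  -0.26  0.63
  0.23 -0.77 -1.21]
roller [-28.6  21.4]
roller [-29.  -21.1]
tool yz of rack top corner [-20.2 -45.2]
tool yz of rack top corner [ 22.5 -45.1]
tool yz of rack top corner [-21.9  42.7]
tool yz of rack top corner [24.5 42.9]
turn [-0.0053  0.      0.0059] deg 0.5 | shift after turn (m, new tool axes) [0.0363 0.0017 0.0002] | before turn [0.0363 0.0019 0.0002]
turn [-0.006   0.      0.0058] deg 0.5 | shift after turn (m, new tool axes) [0.0335 0.0023 0.0022] | before turn [0.0335 0.0025 0.0021]
```

Call:
apply_moves(
  moves=[
    [0.02, 0.0012, 0.001, -0.006, 0, 0.006, 0],
    [0.02, 0, 0, 0, 0, 0, 0],
    [0.02, 0, 0, 0, 0, 0, 0],
    [0.019, 0, 0, 0, 0, 0, 0],
    [0, 0, 0, 0, 0, 0, 0],
    [0, 0, 0, 0, 0, 0, 0],
  ],
)

```text
t: 8.38
position: [469.1, 94.9, 56.9]
eef_rot: [0.312, 0.665, 0.358, -0.577]
contact_force: [0.8, 0.6, -0.4]
finger_gap: 43.6
```

```bash
python3 - <<'E'
from fit import *
d=snap('wrist','w3')
s,p,R=cur(); print(p,s['finger_gap'],s['contact_force'])
q=[551.6,217.7,.986]; plan(ramp2w(q,np.array([-148,0,15.])),tool(.986-np.pi/2,.986))
im=d['img'][0:260,180:390]; im=cv2.resize(im,None,fx=2.3,fy=2.3,interpolation=cv2.INTER_CUBIC)
cv2.imwrite('pics/w3c.png',(255*(im/255.)**1.8).astype(np.uint8))
E
```

```text
[469.2478427   94.89190919  57.12816892] 43.68084329274846 [-0.47692756  0.82477769 -1.69744246]
turn [ 0.0028 -0.0008 -0.0018] deg 0.2 | shift after turn (m, new tool axes) [0.0228 0.0009 0.004 ] | before turn [0.0228 0.0008 0.004 ]
```

View pics/w3c.png

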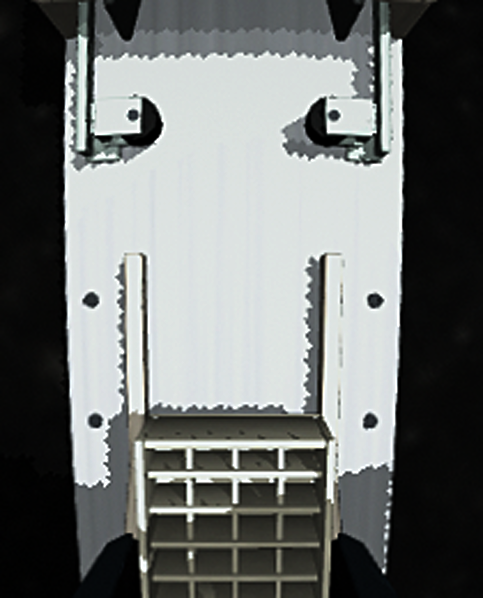

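The close view shows the rack front (columns 150–322, row 418) over the straight rails (inner edges 146 and 322), off by about 0.5 mm. The front is at x ≈ −103, well short of the rollers at row 122. I'll lower it carefully.

Call:
apply_moves(
  moves=[
    [0.01, -0.0004, 0, 0, 0, 0, 0],
    [0.006, 0, 0, 0, 0, 0, 0],
    [0.003, 0, 0, 0, 0, 0, 0],
    [0.001, 0, 0, 0, 0, 0, 0],
    [0, 0, 0, 0, 0, 0, 0],
  ],
)

```text
t: 9.05
position: [470.3, 97.5, 36.7]
eef_rot: [0.311, 0.665, 0.357, -0.577]
contact_force: [-0.6, 0.8, -1.9]
finger_gap: 44.2
```

Call:
apply_moves(
  moves=[
    [0.0007, 0, 0, 0, 0, 0, 0],
    [0.0007, 0, 0, 0, 0, 0, 0],
    [0, 0, 0, 0, 0, 0, 0],
  ],
)

```text
t: 9.43
position: [470.4, 97.7, 35.4]
eef_rot: [0.311, 0.665, 0.357, -0.577]
contact_force: [0.4, 0.1, -0.5]
finger_gap: 43.7
```

Call:
apply_moves(
  moves=[
    [0.0007, 0, 0, 0, 0, 0, 0],
    [0.0007, 0, 0, 0, 0, 0, 0],
    [0, 0, 0, 0, 0, 0, 0],
  ],
)

```text
t: 9.8
position: [470.4, 97.8, 33.9]
eef_rot: [0.311, 0.665, 0.357, -0.577]
contact_force: [0.4, 1.0, -1.5]
finger_gap: 43.8
```

Call:
apply_moves(
  moves=[
    [0.0007, 0, 0, 0, 0, 0, 0],
    [0, 0, 0, 0, 0, 0, 0],
  ],
)

```text
t: 10.05
position: [470.5, 97.9, 33.2]
eef_rot: [0.311, 0.665, 0.357, -0.577]
contact_force: [-0.1, -0.6, -0.7]
finger_gap: 43.5
```

Call:
apply_moves(
  moves=[
    [0.0007, 0, 0, 0, 0, 0, 0],
    [0, 0, 0, 0, 0, 0, 0],
  ],
)

```text
t: 10.3
position: [470.5, 98.0, 32.5]
eef_rot: [0.311, 0.665, 0.357, -0.577]
contact_force: [0.0, -1.4, -0.8]
finger_gap: 43.6
```

Call:
apply_moves(
  moves=[
    [0.0006, 0, 0, 0, 0, 0, 0],
    [0, 0, 0, 0, 0, 0, 0],
  ],
)

```text
t: 10.55
position: [470.6, 98.0, 32.0]
eef_rot: [0.311, 0.665, 0.357, -0.577]
contact_force: [0.5, -0.3, -1.1]
finger_gap: 43.7
```

Call:
apply_moves(
  moves=[
    [0.0006, 0, 0, 0, 0, 0, 0],
    [0, 0, 0, 0, 0, 0, 0],
  ],
)

```text
t: 10.8
position: [470.6, 98.1, 31.9]
eef_rot: [0.311, 0.665, 0.357, -0.577]
contact_force: [-4.2, -2.5, 15.8]
finger_gap: 43.8
```

Call:
apply_moves(
  moves=[
    [0.0006, 0, 0, 0, 0, 0, 0],
    [0, 0, 0, 0, 0, 0, 0],
  ],
)

```text
t: 11.05
position: [470.7, 98.1, 31.8]
eef_rot: [0.312, 0.665, 0.357, -0.577]
contact_force: [-7.8, -5.0, 31.9]
finger_gap: 44.1
```

```bash
python3 - <<'E'
from fit import *
s,p,R=cur(); print(p,s['contact_force'],s['ft_torque'])
d=snap('wrist','w4')
im=d['img'][40:340,180:390]; im=cv2.resize(im,None,fx=2.0,fy=2.0,interpolation=cv2.INTER_CUBIC)
cv2.imwrite('pics/w4c.png',(255*(im/255.)**1.8).astype(np.uint8))
E
```

```text
[470.72167955  98.09154644  31.78229664] [-7.75131062 -4.99877356 31.93114699] [-0.46092044  0.89087896  0.11145726]
```

Contact, and more than I wanted because I batched two steps. I'll relieve it before opening.

Call:
apply_moves(
  moves=[
    [-0.0011, 0, 0, 0, 0, 0, 0],
    [0, 0, 0, 0, 0, 0, 0],
  ],
)

```text
t: 11.35
position: [470.7, 98.0, 31.9]
eef_rot: [0.311, 0.665, 0.357, -0.577]
contact_force: [-0.4, 0.4, -1.1]
finger_gap: 43.8
```

View pics/w4c.png

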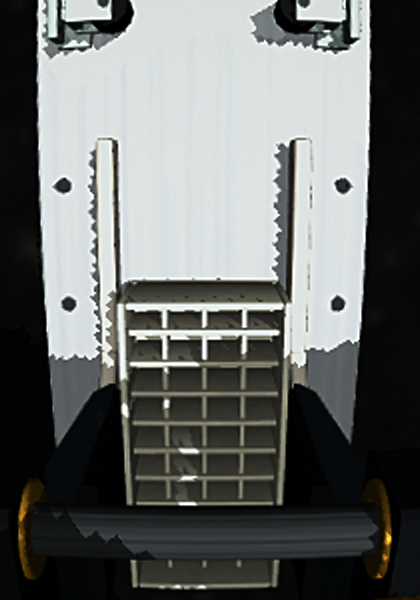

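The rack's front is seated between the rails (columns 124–285 against inner edges 117 and 290), and the force is relieved to about 0. I'll release and rise.

Call:
apply_moves(
  moves=[
    [0, 0, 0, 0, 0, 0, 0.7],
    [0, 0, 0, 0, 0, 0, 0.7],
    [0, 0, 0, 0, 0, 0, 0.7],
    [0, 0, 0, 0, 0, 0, 0.7],
    [-0.01, 0, 0, 0, 0, 0, 0.7],
    [-0.02, 0, 0, 0, 0, 0, 0.7],
    [-0.03, 0, 0, 0, 0, 0, 0.7],
    [0, 0, 0, 0, 0, 0, 0.7],
  ],
)

```text
t: 12.35
position: [466.9, 90.8, 93.4]
eef_rot: [0.312, 0.666, 0.357, -0.576]
contact_force: [-0.1, 0.1, -0.4]
finger_gap: 63.7
```

```bash
python3 - <<'E'
from fit import *
s,p,R=cur(); print(p,s['contact_force'],s['finger_gap'])
d=snap('wrist','w5')
im=d['img'][40:300,180:390]; im=cv2.resize(im,None,fx=2.3,fy=2.3,interpolation=cv2.INTER_CUBIC)
cv2.imwrite('pics/w5c.png',(255*(im/255.)**1.8).astype(np.uint8))
g=cv2.cvtColor(d['img'],cv2.COLOR_BGR2GRAY)
for y in (0,): print([int(x) for x in g[100:330:2,282]])
E
```

```text
[466.92755933  90.84261568  93.43866161] [-0.07216766  0.13362046 -0.40995034] 63.72968002851756
[238, 238, 238, 239, 238, 239, 238, 239, 239, 238, 239, 239, 238, 239, 238, 239, 238, 239, 239, 238, 239, 239, 239, 239, 239, 240, 239, 239, 239, 239, 239, 241, 202, 92, 119, 124, 247, 243, 163, 109, 135, 254, 240, 251, 86, 122, 127, 252, 253, 122, 84, 98, 112, 166, 161, 85, 95, 102, 126, 154, 78, 89, 97, 103, 178, 73, 87, 98, 102, 132, 108, 88, 96, 98, 117, 157, 87, 97, 101, 101, 162, 84, 95, 104, 106, 173, 93, 103, 106, 102, 108, 128, 144, 34, 41, 41, 39, 33, 53, 87, 78, 90, 103, 104, 113, 108, 109, 112, 101, 107, 45, 31, 29, 27, 35]
```

```bash
python3 - <<'E'
from fit import *
s,p,R=cur(); p4=np.array([470.7,98.0,31.9])
a=load('w4');b=load('w5')
g=cv2.cvtColor(a['img'],cv2.COLOR_BGR2GRAY); print([int(x) for x in g[170:200,282]])
g=cv2.cvtColor(b['img'],cv2.COLOR_BGR2GRAY); print([int(x) for x in g[155:185,282]])
for zz in(-44,-45.2):
  for xx in(15,-14):
    P=p4+R.apply([xx,0,zz]); print(zz,xx,pf(a,P).round(1),pf(b,P).round(1))
# where the pusher must go: TCP 8 above rack underside level, behind tail
for q in ([551.6,217.7,.986],):
    d=p4-np.array(q[:2]+[39.8]); c,sn=np.cos(q[2]),np.sin(q[2]); h=d[0]*c+d[1]*sn
    print('p4 in ramp',h*C+d[2]*S, -d[0]*sn+d[1]*c, -h*S+d[2]*C)
plan(p4,R)
E
```

```text
[239, 238, 239, 239, 239, 239, 239, 239, 242, 255, 149, 63, 86, 99, 106, 113, 119, 125, 128, 138, 124, 195, 249, 242, 242, 250, 255, 255, 255, 255]
[239, 239, 240, 239, 240, 239, 239, 241, 249, 202, 120, 92, 108, 119, 129, 124, 244, 247, 215, 243, 252, 163, 88, 109, 126, 135, 118, 254, 235, 240]
-44 15 [281.5 180. ] [280.1 164.6]
-44 -14 [281.4 191.9] [279.9 171.2]
-45.2 15 [281.5 178. ] [280.1 163.1]
-45.2 -14 [281.4 189.6] [279.9 169.5]
p4 in ramp -144.1569042057194 1.3784659700655055 12.336806774543017
turn [0. 0. 0.] deg 0.0 | shift after turn (m, new tool axes) [ 0.061  -0.0006  0.0004] | before turn [ 0.061  -0.0006  0.0004]
```

The rack stayed put: predicted front row 164.6, seen 164–165. Now I'll shut the fingers, back off behind the tail and lower to 10 mm above the deck, tilted 0.03 rad so the tips make contact low on the wall.

Call:
apply_moves(
  moves=[
    [0, 0, 0.025, 0, 0, 0, 0],
    [0, 0, 0.025, 0, 0, 0, 0],
    [0, -0.0006, 0.025, 0, 0, 0, 0],
    [0, 0, 0, 0, 0.03, 0, 0],
    [0, 0, 0, 0, 0, 0, 0],
    [0, 0, 0, 0, 0, 0, 0],
    [0.03, 0, 0.001, 0, 0, 0, 0],
    [0.02, 0, 0.001, 0, 0, 0, 0],
    [0.01, 0, 0, 0, 0, 0, 0],
    [0.006, 0, 0, 0, 0, 0, 0],
    [0, 0, 0, 0, 0, 0, 0],
  ],
)

```text
t: 13.78
position: [429.8, 37.2, 15.5]
eef_rot: [0.306, 0.674, 0.362, -0.567]
contact_force: [0.6, 0.2, 0.1]
finger_gap: 0.5
```

Call:
apply_moves(
  moves=[
    [0.0001, 0, -0.005, 0, 0, 0, 0],
    [0.0001, 0, -0.004, 0, 0, 0, 0],
    [0.0001, 0, -0.003, 0, 0, 0, 0],
    [0.0001, 0, -0.003, 0, 0, 0, 0],
    [0.0001, 0, -0.003, 0, 0, 0, 0],
    [0.0001, 0, -0.003, 0, 0, 0, 0],
    [0.0001, 0, -0.003, 0, 0, 0, 0],
    [0.0001, 0, -0.003, 0, 0, 0, 0],
    [0.0001, 0, -0.003, 0, 0, 0, 0],
  ],
)

```text
t: 14.9
position: [446.2, 62.0, 19.6]
eef_rot: [0.306, 0.674, 0.362, -0.567]
contact_force: [-0.9, -1.6, 0.9]
finger_gap: 0.2
```

```bash
python3 - <<'E'
from fit import *
s,p,R=cur(); f=s['contact_force'];fw=-R.as_matrix()[:,2]; print(p,f,'fwd',f@fw, fw)
d=snap('wrist','w6')
g=cv2.cvtColor(d['img'],cv2.COLOR_BGR2GRAY); print([int(x) for x in g[40:330:3,290]])
E
```

```text
[446.15750508  62.03920245  19.63698546] [-0.93812933 -1.5611934   0.86828285] fwd -1.6460210243375688 [0.5425544  0.82269862 0.16971063]
[236, 236, 236, 236, 236, 237, 237, 237, 222, 247, 79, 75, 168, 161, 154, 246, 67, 210, 150, 253, 243, 248, 108, 252, 243, 149, 231, 251, 158, 246, 242, 243, 148, 251, 190, 244, 186, 103, 220, 237, 219, 244, 159, 121, 248, 241, 243, 171, 109, 131, 244, 197, 231, 102, 128, 220, 208, 162, 102, 122, 140, 230, 58, 96, 95, 100, 108, 143, 120, 38, 40, 37, 39, 38, 36, 37, 35, 30, 29, 21, 14, 19, 28, 28, 32, 38, 54, 92, 57, 67, 61, 80, 59, 49, 26, 23, 24]
```

Contact with the tail at about 1.6 N, and the direction follows the slope. I'll continue up to just short of the rollers.

Call:
apply_moves(
  moves=[
    [0.0001, 0, -0.003, 0, 0, 0, 0],
    [0.0001, 0, -0.003, 0, 0, 0, 0],
    [0.0001, 0, -0.003, 0, 0, 0, 0],
    [0.0001, 0, -0.003, 0, 0, 0, 0],
    [0.0001, 0, -0.003, 0, 0, 0, 0],
    [0.0001, 0, -0.003, 0, 0, 0, 0],
    [0.0001, 0, -0.003, 0, 0, 0, 0],
    [0.0001, 0, -0.003, 0, 0, 0, 0],
    [0.0001, 0, -0.003, 0, 0, 0, 0],
    [0.0001, 0, -0.003, 0, 0, 0, 0],
    [0.0001, 0, -0.003, 0, 0, 0, 0],
    [0.0001, 0, -0.003, 0, 0, 0, 0],
  ],
)

```text
t: 16.45
position: [465.8, 91.8, 24.6]
eef_rot: [0.306, 0.674, 0.362, -0.567]
contact_force: [-0.9, -1.0, 1.8]
finger_gap: 0.6
```

```bash
cat > chk.py <<'E'
from fit import *
import sys
n=sys.argv[1]
s,p,R=cur(); f=s['contact_force'];fw=-R.as_matrix()[:,2]; print(p.round(1),f.round(1),'fwd',(f@fw).round(1))
d=snap('wrist',n)
im=d['img'][0:330,190:380]; cv2.imwrite(f'pics/{n}c.png',cv2.resize(im,None,fx=1.8,fy=1.8,interpolation=cv2.INTER_CUBIC))
E
python3 chk.py w7
```

```text
[465.8  91.8  24.6] [-0.9 -1.   1.8] fwd -1.0
```

View pics/w7c.png

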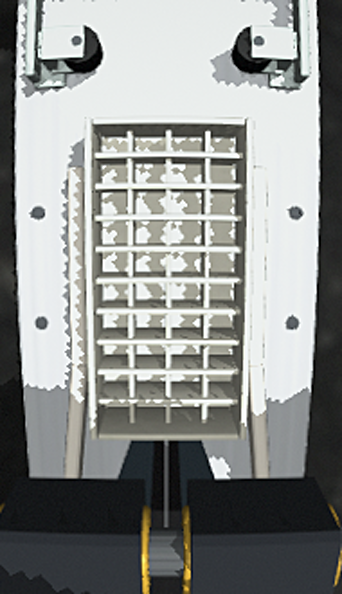

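The view shows the rack straight between the rails, with its front at row 120, tail against the shut fingers, and the rollers ~20 mm ahead at row 48. I'll push on through them.

Call:
apply_moves(
  moves=[
    [0.0001, 0, -0.003, 0, 0, 0, 0],
    [0.0001, 0, -0.003, 0, 0, 0, 0],
    [0.0001, 0, -0.003, 0, 0, 0, 0],
    [0.0001, 0, -0.003, 0, 0, 0, 0],
    [0.0001, 0, -0.002, 0, 0, 0, 0],
    [0, 0, -0.002, 0, 0, 0, 0],
  ],
)

```text
t: 17.25
position: [474.5, 105.1, 26.8]
eef_rot: [0.306, 0.674, 0.362, -0.567]
contact_force: [-1.3, -1.1, 0.2]
finger_gap: 0.5
```

Call:
apply_moves(
  moves=[
    [0.0001, 0, -0.002, 0, 0, 0, 0],
    [0, 0, -0.002, 0, 0, 0, 0],
    [0.0001, 0, -0.002, 0, 0, 0, 0],
  ],
)

```text
t: 17.62
position: [477.0, 109.7, 27.5]
eef_rot: [0.306, 0.673, 0.362, -0.567]
contact_force: [-5.1, -7.3, 4.0]
finger_gap: 0.2
```

Call:
apply_moves(
  moves=[
    [0.0001, 0, -0.002, 0, 0, 0, 0],
    [0, 0, -0.002, 0, 0, 0, 0],
    [0.0001, 0, -0.002, 0, 0, 0, 0],
  ],
)

```text
t: 18.0
position: [481.1, 115.0, 28.4]
eef_rot: [0.306, 0.674, 0.362, -0.567]
contact_force: [-1.0, -1.8, 0.2]
finger_gap: 0.5
```

Call:
apply_moves(
  moves=[
    [0.0001, 0, -0.002, 0, 0, 0, 0],
    [0, 0, -0.002, 0, 0, 0, 0],
    [0.0001, 0, -0.002, 0, 0, 0, 0],
  ],
)

```text
t: 18.38
position: [484.4, 119.9, 29.2]
eef_rot: [0.306, 0.674, 0.362, -0.567]
contact_force: [-1.6, -0.4, 0.8]
finger_gap: 0.6
```

Rollers passed (peak about 9 N). The stop is expected about 79 mm further on. I'll go 60 mm, in two parts.

Call:
apply_moves(
  moves=[
    [0.0001, 0, -0.004, 0, 0, 0, 0],
    [0.0001, 0, -0.004, 0, 0, 0, 0],
    [0.0001, 0, -0.004, 0, 0, 0, 0],
    [0.0001, 0, -0.004, 0, 0, 0, 0],
    [0.0001, 0, -0.004, 0, 0, 0, 0],
    [0.0001, 0, -0.004, 0, 0, 0, 0],
    [0.0002, 0, -0.004, 0, 0, 0, 0],
    [0.0002, 0, -0.002, 0, 0, 0, 0],
  ],
)

```text
t: 19.38
position: [500.8, 144.8, 33.4]
eef_rot: [0.306, 0.674, 0.362, -0.567]
contact_force: [-0.8, -1.0, 0.6]
finger_gap: 0.3
```

Call:
apply_moves(
  moves=[
    [0.0001, 0, -0.003, 0, 0, 0, 0],
    [0.0001, 0, -0.003, 0, 0, 0, 0],
    [0.0001, 0, -0.003, 0, 0, 0, 0],
    [0.0001, 0, -0.003, 0, 0, 0, 0],
    [0.0001, 0, -0.003, 0, 0, 0, 0],
    [0.0001, 0, -0.003, 0, 0, 0, 0],
    [0.0001, 0, -0.003, 0, 0, 0, 0],
    [0.0001, 0, -0.003, 0, 0, 0, 0],
  ],
)

```text
t: 20.38
position: [513.8, 164.7, 36.6]
eef_rot: [0.306, 0.674, 0.362, -0.567]
contact_force: [-0.1, -0.5, 0.4]
finger_gap: 0.1
```

```bash
python3 chk.py w8; python3 - <<'E'
from fit import *
p=cur()[1]; print(np.linalg.norm(p-[465.8,91.8,24.6]),np.linalg.norm(p-[478,111,27.7]))
E
```

```text
[513.8 164.7  36.6] [-0.1 -0.5  0.4] fwd -0.4
88.42344975395086 65.46999648504136
```

Call:
apply_moves(
  moves=[
    [0.0001, 0, -0.002, 0, 0, 0, 0],
    [0, 0, -0.002, 0, 0, 0, 0],
    [0.0001, 0, -0.002, 0, 0, 0, 0],
    [0.0001, 0, -0.002, 0, 0, 0, 0],
    [0, 0, -0.002, 0, 0, 0, 0],
    [0.0001, 0, -0.002, 0, 0, 0, 0],
  ],
)

```text
t: 21.18
position: [520.3, 174.5, 38.3]
eef_rot: [0.306, 0.674, 0.362, -0.567]
contact_force: [-0.9, -1.3, 0.7]
finger_gap: 0.6
```

Call:
apply_moves(
  moves=[
    [0, 0, -0.001, 0, 0, 0, 0],
    [0.0001, 0, -0.001, 0, 0, 0, 0],
    [0, 0, -0.001, 0, 0, 0, 0],
  ],
)

```text
t: 21.55
position: [521.9, 176.9, 38.7]
eef_rot: [0.306, 0.674, 0.362, -0.567]
contact_force: [-0.9, -0.0, 0.1]
finger_gap: 0.2
```

Call:
apply_moves(
  moves=[
    [0, 0, -0.001, 0, 0, 0, 0],
    [0.0001, 0, -0.001, 0, 0, 0, 0],
  ],
)

```text
t: 21.8
position: [523.1, 178.6, 38.9]
eef_rot: [0.306, 0.674, 0.362, -0.567]
contact_force: [0.0, -0.5, 0.7]
finger_gap: 0.3
```

Call:
apply_moves(
  moves=[
    [0, 0, -0.001, 0, 0, 0, 0],
    [0, 0, -0.001, 0, 0, 0, 0],
  ],
)

```text
t: 22.05
position: [524.1, 180.3, 39.3]
eef_rot: [0.306, 0.674, 0.362, -0.567]
contact_force: [-0.6, -0.6, -0.0]
finger_gap: 0.2
```

Call:
apply_moves(
  moves=[
    [0.0001, 0, -0.001, 0, 0, 0, 0],
    [0, 0, 0, 0, 0, 0, 0],
  ],
)

```text
t: 22.3
position: [524.7, 181.1, 39.4]
eef_rot: [0.306, 0.674, 0.362, -0.567]
contact_force: [-0.5, -0.1, 0.3]
finger_gap: 0.6
```

```bash
python3 chk.py w9; python3 - <<'E'
from fit import *
p=cur()[1]; print(np.linalg.norm(p-[465.8,91.8,24.6]))
for n in('w7','w8','w9'):
    g=cv2.cvtColor(load(n)['img'],cv2.COLOR_BGR2GRAY); print([int(x) for x in g[225:250,300]],[int(x) for x in g[225:250,260]])
E
```

```text
[524.7 181.1  39.4] [-0.5 -0.1  0.3] fwd -0.3
107.97946180732218
[184, 57, 72, 81, 92, 87, 89, 91, 93, 96, 101, 102, 105, 108, 107, 111, 145, 178, 164, 113, 20, 35, 37, 37, 38] [168, 61, 75, 79, 80, 85, 86, 92, 95, 97, 100, 101, 103, 105, 106, 111, 145, 179, 165, 150, 146, 149, 153, 150, 134]
[183, 57, 71, 76, 84, 88, 90, 91, 92, 97, 100, 102, 105, 108, 108, 110, 145, 180, 165, 113, 21, 35, 35, 37, 37] [168, 62, 72, 79, 81, 83, 88, 90, 90, 96, 99, 102, 102, 106, 105, 106, 127, 179, 166, 155, 155, 158, 163, 158, 141]
[129, 63, 79, 82, 80, 87, 88, 87, 90, 95, 98, 101, 107, 108, 107, 112, 144, 178, 165, 112, 21, 36, 38, 38, 36] [167, 60, 73, 79, 80, 85, 87, 89, 91, 95, 101, 103, 104, 104, 105, 110, 142, 178, 169, 172, 155, 159, 163, 162, 141]
```

The rack's tail is still against the fingers (same image row), so the rollers haven't snapped yet. I'll continue in small steps.

Call:
apply_moves(
  moves=[
    [0, 0, -0.001, 0, 0, 0, 0],
    [0, 0, 0, 0, 0, 0, 0],
  ],
)

```text
t: 22.6
position: [525.2, 181.9, 39.5]
eef_rot: [0.306, 0.674, 0.362, -0.567]
contact_force: [-0.9, -0.5, -0.8]
finger_gap: 0.5
```

Call:
apply_moves(
  moves=[
    [0, 0, -0.001, 0, 0, 0, 0],
    [0, 0, 0, 0, 0, 0, 0],
  ],
)

```text
t: 22.85
position: [525.7, 182.7, 39.7]
eef_rot: [0.306, 0.674, 0.362, -0.567]
contact_force: [-0.6, -0.5, -0.3]
finger_gap: 1.0
```

```bash
cat > chk2.py <<'E'
from fit import *
import sys
n=sys.argv[1]; s,p,R=cur(); f=s['contact_force'];fw=-R.as_matrix()[:,2]; print(s['t'],p.round(1),f.round(1),'fwd',(f@fw).round(1),'trav',np.linalg.norm(p-[465.8,91.8,24.6]).round(1))
g=cv2.cvtColor(snap('wrist',n)['img'],cv2.COLOR_BGR2GRAY)
for u in(300,262): print([int(x) for x in g[222:250,u]])
E
python3 chk2.py w10
```

```text
22.85 [525.7 182.7  39.7] [-0.6 -0.5 -0.3] fwd -0.8 trav 109.9
[254, 247, 199, 162, 57, 75, 83, 93, 96, 88, 92, 93, 97, 99, 103, 106, 108, 107, 111, 141, 176, 173, 165, 16, 32, 37, 38, 37]
[255, 253, 186, 159, 150, 152, 147, 147, 146, 144, 146, 147, 146, 99, 100, 104, 108, 107, 106, 124, 181, 168, 155, 102, 79, 35, 22, 27]
```

Call:
apply_moves(
  moves=[
    [0, 0, -0.001, 0, 0, 0, 0],
    [0, 0, 0, 0, 0, 0, 0],
  ],
)

```text
t: 23.15
position: [526.3, 183.6, 39.8]
eef_rot: [0.306, 0.674, 0.362, -0.567]
contact_force: [0.2, -0.6, -0.4]
finger_gap: 0.3
```

```bash
python3 chk2.py w11
```

```text
23.15 [526.3 183.6  39.8] [ 0.2 -0.6 -0.4] fwd -0.5 trav 111.0
[254, 246, 197, 163, 58, 79, 75, 80, 85, 89, 92, 95, 97, 101, 102, 105, 107, 107, 110, 143, 180, 165, 114, 23, 33, 39, 40, 38]
[255, 209, 149, 165, 149, 152, 145, 146, 146, 146, 146, 147, 146, 101, 98, 106, 107, 106, 104, 128, 179, 173, 171, 104, 80, 35, 22, 28]
```

Call:
apply_moves(
  moves=[
    [0.0001, 0, -0.001, 0, 0, 0, 0],
    [0, 0, 0, 0, 0, 0, 0],
  ],
)

```text
t: 23.45
position: [526.9, 184.4, 40.0]
eef_rot: [0.306, 0.674, 0.362, -0.567]
contact_force: [-0.1, 0.3, 1.1]
finger_gap: 0.4
```

```bash
python3 chk2.py w12
```

```text
23.45 [526.9 184.4  40. ] [-0.1  0.3  1.1] fwd 0.4 trav 112.0
[254, 251, 172, 96, 65, 79, 83, 80, 87, 90, 90, 91, 98, 101, 103, 106, 108, 106, 112, 144, 179, 164, 114, 23, 33, 35, 39, 37]
[169, 157, 145, 164, 150, 153, 152, 148, 146, 146, 146, 148, 146, 101, 99, 105, 107, 104, 108, 141, 178, 167, 136, 106, 79, 35, 24, 28]
```

Call:
apply_moves(
  moves=[
    [0, 0, -0.001, 0, 0, 0, 0],
    [0, 0, 0, 0, 0, 0, 0],
  ],
)

```text
t: 23.75
position: [527.5, 185.2, 40.1]
eef_rot: [0.306, 0.674, 0.362, -0.567]
contact_force: [-0.4, -0.3, 0.9]
finger_gap: 0.3
```

```bash
python3 chk2.py w13
```

```text
23.75 [527.5 185.2  40.1] [-0.4 -0.3  0.9] fwd -0.3 trav 113.0
[72, 79, 81, 93, 103, 107, 112, 119, 127, 134, 140, 144, 130, 106, 156, 174, 166, 192, 171, 112, 8, 20, 28, 33, 38, 35, 39, 36]
[156, 166, 167, 166, 166, 166, 167, 154, 94, 103, 106, 107, 105, 109, 157, 176, 163, 154, 159, 162, 161, 141, 120, 112, 80, 34, 25, 30]
```

It snapped: the tail rim jumped from row 242 to 237, about 2 mm ahead of the fingers. I'll feel gently that it's on the stop.

Call:
apply_moves(
  moves=[
    [0, 0, -0.001, 0, 0, 0, 0],
    [0, 0, -0.0005, 0, 0, 0, 0],
    [0, 0, 0, 0, 0, 0, 0],
  ],
)

```text
t: 24.18
position: [528.2, 186.4, 40.3]
eef_rot: [0.306, 0.674, 0.362, -0.567]
contact_force: [-0.1, 0.4, 0.3]
finger_gap: 0.4
```

```bash
python3 chk2.py w14
```

```text
24.175 [528.2 186.4  40.3] [-0.1  0.4  0.3] fwd 0.3 trav 114.4
[124, 108, 67, 81, 84, 94, 104, 107, 110, 117, 127, 122, 100, 106, 107, 106, 121, 183, 172, 147, 0, 18, 27, 35, 38, 37, 39, 37]
[155, 169, 160, 160, 156, 155, 154, 156, 156, 155, 115, 99, 102, 107, 109, 105, 120, 182, 173, 156, 119, 144, 118, 111, 81, 35, 21, 27]
```

Call:
apply_moves(
  moves=[
    [0, 0, -0.0005, 0, 0, 0, 0],
    [0, 0, -0.0004, 0, 0, 0, 0],
    [0, 0, 0, 0, 0, 0, 0],
  ],
)

```text
t: 24.6
position: [528.7, 187.2, 40.5]
eef_rot: [0.306, 0.674, 0.362, -0.567]
contact_force: [1.1, -0.1, 0.4]
finger_gap: 0.3
```

```bash
python3 chk2.py w15
```

```text
24.6 [528.7 187.2  40.5] [ 1.1 -0.1  0.4] fwd 0.6 trav 115.4
[248, 173, 165, 61, 76, 83, 77, 81, 94, 103, 90, 96, 100, 104, 104, 108, 105, 112, 145, 180, 165, 112, 17, 30, 34, 38, 39, 37]
[254, 114, 165, 161, 155, 156, 154, 154, 154, 154, 157, 153, 101, 101, 104, 106, 106, 108, 141, 180, 168, 154, 115, 109, 81, 34, 23, 28]
```

Rim at row 241, so contact is about 0.5 mm away. I'll take single 0.4 mm steps.

Call:
apply_moves(
  moves=[
    [0, 0, -0.0004, 0, 0, 0, 0],
    [0, 0, 0, 0, 0, 0, 0],
  ],
)

```text
t: 24.9
position: [528.9, 187.5, 40.6]
eef_rot: [0.306, 0.674, 0.362, -0.567]
contact_force: [0.5, -0.5, 0.0]
finger_gap: 0.4
```

Call:
apply_moves(
  moves=[
    [0, 0, -0.0004, 0, 0, 0, 0],
    [0, 0, 0, 0, 0, 0, 0],
  ],
)

```text
t: 25.15
position: [529.0, 187.7, 40.6]
eef_rot: [0.306, 0.674, 0.362, -0.567]
contact_force: [-0.5, -1.6, 0.2]
finger_gap: 0.1
```

Call:
apply_moves(
  moves=[
    [0, 0, -0.0003, 0, 0, 0, 0],
    [0, 0, 0, 0, 0, 0, 0],
  ],
)

```text
t: 25.4
position: [529.1, 187.9, 40.6]
eef_rot: [0.306, 0.674, 0.362, -0.567]
contact_force: [-0.5, -3.6, 0.9]
finger_gap: 0.6
```

The force rises stiffly (1.6 → 3.5 N per 0.3 mm), so the rack is on the stop: about 8–9 N there including the rollers. I'll withdraw straight back, then up.

Call:
apply_moves(
  moves=[
    [0, 0, 0.003, 0, 0, 0, 0],
    [-0.0002, 0, 0.008, 0, 0, 0, 0],
    [-0.0004, 0, 0.015, 0, 0, 0, 0],
    [-0.0006, 0, 0.02, 0, 0, 0, 0],
    [-0.0006, 0, 0.02, 0, 0, 0, 0],
    [-0.03, 0, 0, 0, 0, 0, 0],
    [-0.05, 0, 0, 0, 0, 0, 0],
    [-0.05, 0, 0, 0, 0, 0, 0],
    [0, 0, 0, 0, 0, 0, 0],
    [0, 0, 0, 0, 0, 0, 0],
  ],
)

```text
t: 26.65
position: [480.4, 114.8, 159.0]
eef_rot: [0.306, 0.674, 0.362, -0.567]
contact_force: [-0.6, -0.5, -0.8]
finger_gap: 0.2
```

```bash
python3 - <<'E'
from fit import *
d=snap('wrist','w20'); t=snap('top','t20'); s=status.sense(); print(s['t'],s['position'],s['contact_force'])
A=cv2.resize(d['img'][0:240,180:380],None,fx=2.2,fy=2.2,interpolation=cv2.INTER_CUBIC)
B=cv2.resize(t['img'][150:274,20:380],(360*1,124),interpolation=cv2.INTER_CUBIC)
B=cv2.resize(t['img'][60:280,20:440],None,fx=.82,fy=.82,interpolation=cv2.INTER_AREA)
o=np.zeros((A.shape[0],A.shape[1]+B.shape[1],3),np.uint8); o[:,:A.shape[1]]=A; o[:B.shape[0],A.shape[1]:]=B
cv2.imwrite('pics/fin.png',o); print(o.shape)
E
```

```text
26.75 [480.11672663 115.01854715 158.25814077] [-0.01023486 -0.1324239   0.34375913]
(528, 784, 3)
```

View pics/fin.png

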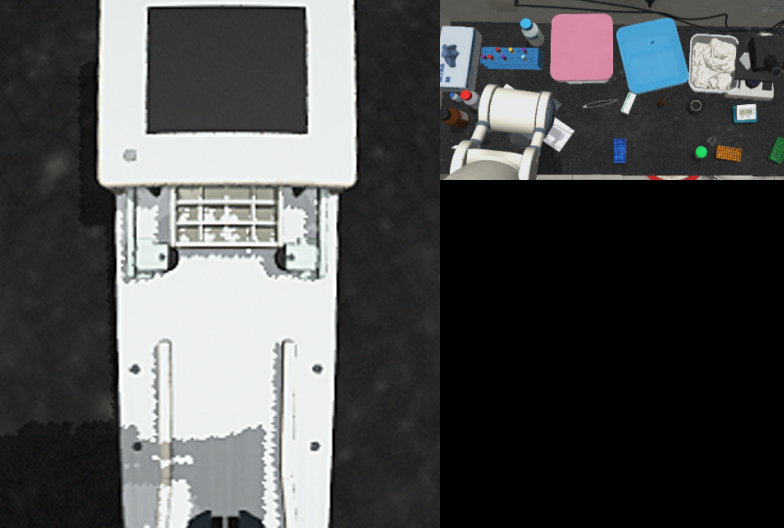

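The picture shows the rack home under the hood, with its tail at row 245 sticking out about 26 mm. Both rollers ((170,258) and (280,258)) have closed behind the tail, the fingers are clear, and the bystanders haven't moved. I'll hand it in.

```bash
python3 -c "
from plant import robot; print(robot.sign_off())"
```

```text
the job is handed in; nothing more can be done
None
```

The white rack is loaded in the reader: it rests against the top stop with both rollers closed behind its tail. I handed the job in at about 27 s.

- **Setting down:** I gripped the rack across its 44 mm and set it on the foot of the ramp between the rails, short of the rollers. This was harder than intended. I sent two small lowering steps together, and the wrist force reached about 32 N for a moment, then dropped to about 0 N before I opened the gripper. A strict reading of "set it down gently" may count that against the job.
- **Pushing up:** With the fingers shut, I pushed on the tail. Readings peaked at about 9 N at the rollers and were mostly 1–2 N or less after that. The rollers then snapped the rack about 2–3 mm ahead of the fingers.
- **Feeling the stop:** I pushed gently in 0.3–0.4 mm steps until resistance rose stiffly to about 3.5 N. With the rollers' 5 N, that is about 8–9 N on the stop, under the 20 N limit.
- **Last checks:** The final pictures show the rack straight and upright, sticking out about 26 mm (allowed 18 to 53 mm), with the gripper clear. The bystanders look unmoved in the top view.
- **Disagreement:** The cameras differed by up to about 5 mm on the ramp's height and position. I went by the wrist camera's close view and by touch.

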